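Pop the battery hatch

TASK

Two instrument boxes stand on the bench: press the yellow pad on the battery box's hatch once with the fingertips, gently, until the push-push latch lets go, then take the hand away so that the hatch springs up by itself, and see that it stays open. Only press: do not grip, lift or shift the box, do not push the popped hatch shut again, and leave the box with the blue pad shut and the tools around where they are.

Things in the scene. Friction and masses are not known exactly. Their poses are not given: they have to be found in the camera images.
- battery_box: battery box: loose grey plastic case 145 (x) x 112 (y) x 80 mm high, 2 kg; origin at the centre of its underside, front (-x) to the robot at yaw 0. Its top is a black sprung hatch, flush, with a ribbed yellow push pad; two green battery cells inside. Hinge axis along the box's y at x = +55, z = +77.5 mm; free edge of the shut hatch at x = -59 mm
- battery_pad: yellow push pad (28 x 36 mm along the box's x and y) on the battery box's hatch; origin at the centre of its top face. It stands 5.5 mm proud of the shut hatch and the rim, its top 85.5 mm above the table, 85 mm from the hinge axis. Turns with the hatch (z square to the pad, up when shut)
- battery_hatch (a joint): hatch angle, rad: about 0 (to 0.01) latched shut, -0.068 pressed to its stop (pad 6 mm down), +1.0 open at its stop. Push-push latch: the pad gives at about 4 N, reaches its stop at about 5 N; pressed at least 4 mm (-0.05) and let go, the hatch springs up by itself in about 1 s and stays; pushing the open hatch right down latches it again
- fuse_box: fuse box: loose grey plastic case 145 (x) x 112 (y) x 80 mm high, 2 kg; origin at the centre of its underside, front (-x) to the robot at yaw 0. Its top is a black sprung hatch, flush, with a ribbed blue push pad; glass fuses inside. Hinge axis along the box's y at x = +55, z = +77.5 mm; free edge of the shut hatch at x = -59 mm
- fuse_pad: blue push pad (28 x 36 mm along the box's x and y) on the fuse box's hatch; origin at the centre of its top face. It stands 5.5 mm proud of the shut hatch and the rim, its top 85.5 mm above the table, 85 mm from the hinge axis. Turns with the hatch (z square to the pad, up when shut)
- fuse_hatch (a joint): hatch angle, rad: about 0 (to 0.01) latched shut, -0.068 pressed to its stop (pad 6 mm down), +1.0 open at its stop. Push-push latch: the pad gives at about 4 N, reaches its stop at about 5 N; pressed at least 4 mm (-0.05) and let go, the hatch springs up by itself in about 1 s and stays; pushing the open hatch right down latches it again
- battery_catch (a joint): hidden catch pin of the battery box's latch, sliding sideways (m): 0 when latched or when the hatch is open, up to +0.011 while a press lets the hatch go, below -0.004 only when an open hatch is being pushed shut again
- sanding_block: bystander: cork sanding block 67 x 112 x 30 mm lying on the table; origin at the centre of its underside
- caliper: bystander: digital caliper 62 x 190 x 14 mm lying on the table; origin at the centre of its underside
- yellow_bottle: bystander: yellow bottle with black cap, 54 mm across, 124 mm high, standing; origin at the centre of its underside
- block_plane: bystander: grey block plane 42 x 155 x 60 mm; origin at the centre of its underside
- dowel: bystander: square stick of pale wood, 16 x 130 x 12 mm, lying; origin at the centre of its underside

How it is judged:
By the outcome, as a careful person would: the job done as asked, in the order asked, and still so for the second after the job is handed in, with the robot touching nothing.
It also fails if it takes over 32 s, if anything falls off the work surface, if the arm or the gripper's body presses on something with over 40 N, if the wrist force passes 120 N, or if a joint passes its speed limit or range.

ROBOT

A 7-joint arm with a two-finger parallel gripper is mounted at the origin on a cart in front of the work surface, level with it; the furniture and walls round the work are solid. World frame = base frame: x ahead of the robot, y to its left, z up, the work surface at z = 0. Lengths are in m, angles in rad, forces in N, time in s.
With the tool pointing down it reaches from about 0.425 to 0.875 m from the base axis. Payload 4.7 kg.
Tool frame: the origin (TCP) lies midway between the tips of the shut fingers; the grasp point (between the pads) lies 19 mm behind it; z points along the fingers, y is the direction in which the jaws open and shut (so a half turn about z gives the same grasp; the last joint's range is limited). The gripper opens to 87 mm and grips with 3 to 60 N. Pads are 19 mm wide; open, the fingers measure 117 mm over their backs; the gripper's body (75 mm by 190 mm) begins 51 mm behind the grasp point.
Start: joints at [-1.237, 0.321, -0.07, 1.45, 0.023, 1.371, -0.057], TCP at [0.204, 0.617, 0.223] pointing down, gripper open.
Joint ranges: [-2.86, 2.86], [-0.3, 2.09], [-1.38, 1.24], [0.06, 2.45], [-1.56, 4.7], [0.09, 2.05], [-2.69, 2.69]. Speed limits (rad/s): [2.57, 2.57, 3.14, 3.14, 3.14, 3.14, 3.14].

INTERFACE

Orientations are given as a rotation vector (axis times angle).
In Python, from bench import get_state, eyes, job gives the robot as it stands. The module is installed in compiled form; this text tells all that it offers.
- The arm moves only by the shell command python3 -m jog 'ROWS' [FORCE]. ROWS is JSON, a list that holds one entry, the list of rows, each a list of 5 numbers: the opening, from 0 (shut) to 1 (fully open), then the shift along the tool's x, y, z in units of 40 mm (1.0 is 40 mm), then the turn about the tool's z in units of 5 degrees (1.0 is 5 degrees). In form: [[[jaw, dx, dy, dz, turn], ...]]. A call has 1 to 10 rows; each row shifts and turns the commanded pose from where the row before left it, along the tool's axes as they then stand; what a row does not reach is not made up. A row lasts 1/8 s, in which the tool goes at most 62.5 mm and 10.7 degrees, less where a joint would pass 70% of its speed; a pose out of reach is approached as far as the arm can. A call is refused whole if a number of a shift passes 1 or a number of a turn 1, either way. A call with a gripper value outside its range is refused whole. The fingers move at their own pace and stop on an object; FORCE is the grip in N (left out, the last holds). Time passes only in rows, so rows that do not move let the fingers close. It gives the time, the measured TCP pose, the force and the opening at its end, in the units of the state.
- get_state(): the state, without advancing time (a new reading comes with each control period).
- eyes.get_image(name): name is "scene" or "top" or "wrist"; returns (picture, depth): 384x512x3 uint8, red, green, blue; 384x512 float32, m along the optical axis (not along the pixel's ray), 0 where there is no reading.
- eyes.camera_params(name): a dict with "camera_matrix" (3x3 intrinsics, pixels), "k1" (the pictures are not rectified: a ray, as slopes to the right and down, at radius r is drawn at 1 + k1 r^2 times it, then the intrinsics apply), "pose" (4x4, takes a point from camera to world coordinates); the wrist camera has in their place "mount" (4x4, takes a point from camera to tool coordinates, whose origin is the TCP and whose axes are the flange's). Camera axes: x right, y down, z forward; pixel columns grow to the right and rows downward; lengths in m; the calibration is good to about 2 mm. A picture is of the moment at which its call begins: read the wrist's pose just before it. camera_params takes no time and is no camera call.
- job.close_job(): hands the job in, once; it reports no verdict.
The state is a dict: "time": time; "joint_positions": joint angles; "qd": joint speeds; "joint_torque": joint torques, N m; "position": TCP position; "tool_rot": TCP orientation; "ft_force": force on the tool from outside, world axes, zero at the start; "torque": the same for the moment, N m; "grip_width": opening from 0.0 (shut) to 1.0 (fully open).
Only numpy, scipy, OpenCV 4.12 (cv2) and the standard library are available. Lean on these libraries where they do the work, as an engineer would, in place of code of your own. Each camera call takes 0.05 s, during which the arm holds its last target. There are 200 camera calls.

## Working session

There is one attempt and no reset: what is moved stays moved. The work goes in short steps, Python scripts to look and compute and a shell command to move; the robot and the scene stay as the last step left them, time stands still between calls to the robot, and variables do not carry over. Pictures are saved under pics/ and viewed, about 8 in all and at most 12, crops included, and the job is handed in when it is done.

```bash
mkdir -p pics; python3 - <<'E'
from bench import get_state, eyes
import cv2, numpy as np
s=get_state(); print(s['time'],s['position'],s['tool_rot'],s['ft_force'],s['grip_width'])
ims=[]
for n in('top','scene'):
    im,d=eyes.get_image(n); np.savez(f'{n}0.npz',im=im,d=d); cv2.imwrite(f'pics/{n}0.png',im[:,:,::-1]); p=eyes.camera_params(n); print(n,p['camera_matrix'],p['k1'],p['pose'])
print(eyes.camera_params('wrist'))
E
```

```text
0.0 [0.20422879 0.61649927 0.22147348] [-5.00113243e-01 -3.10135887e+00  2.96522722e-03] [-0.34632741 -0.21731298  0.39914967] 0.9984629008182143
top [[491.61125915   0.         252.56816805]
 [  0.         491.61125915 197.53555756]
 [  0.           0.           1.        ]] -0.03168201583505178 [[ 0.00930607 -0.99592622  0.08969033  0.39460818]
 [-0.9999308  -0.00862285  0.00800201 -0.05636311]
 [-0.00719602 -0.08975859 -0.99593755  1.71877696]
 [ 0.          0.          0.          1.        ]]
scene [[392.00463741   0.         255.33862729]
 [  0.         392.00463741 191.90178681]
 [  0.           0.           1.        ]] -0.09893774478702223 [[ 0.71944297 -0.36259159  0.59239273 -0.07570681]
 [-0.69416625 -0.40378241  0.59589679 -0.70967408]
 [ 0.0231306  -0.8399328  -0.54219726  0.68250988]
 [ 0.          0.          0.          1.        ]]
{'camera_matrix': array([[271.12083142,   0.        , 255.40401522],
       [  0.        , 271.12083142, 197.49806383],
       [  0.        ,   0.        ,   1.        ]]), 'k1': -0.03532131957792568, 'mount': array([[-4.44992256e-04, -9.66832548e-01, -2.55410700e-01,
         6.90350359e-02],
       [ 9.99999859e-01, -3.56353481e-04, -3.93319660e-04,
        -4.66596566e-04],
       [ 2.89257758e-04, -2.55410839e-01,  9.66832571e-01,
        -1.61927113e-01],
       [ 0.00000000e+00,  0.00000000e+00,  0.00000000e+00,
         1.00000000e+00]])}
```

View pics/top0.png

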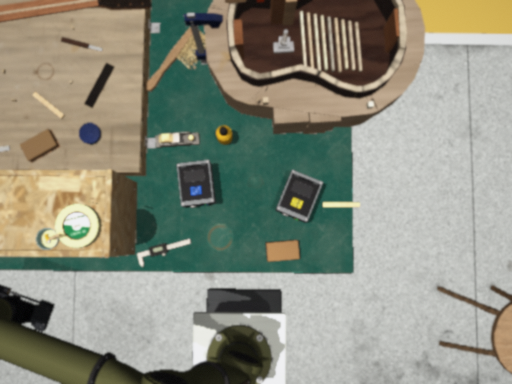

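View pics/scene0.png

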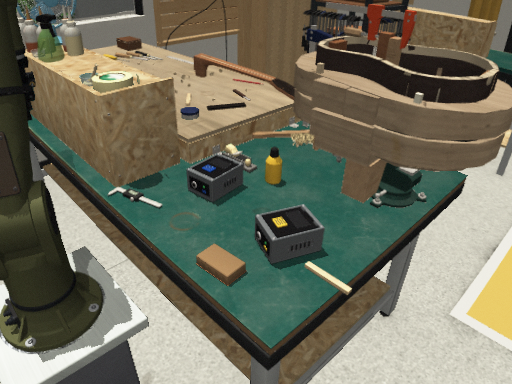

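```bash
cat > h.py <<'E'
import numpy as np, cv2
from bench import get_state, eyes
from scipy.spatial.transform import Rotation as R
def cam(n,s=None):
    p=eyes.camera_params(n)
    if n=='wrist':
        T=np.eye(4);T[:3,:3]=R.from_rotvec(s['tool_rot']).as_matrix();T[:3,3]=s['position']; return p,T@p['mount']
    return p,p['pose']
def rays(p,uv):
    K=p['camera_matrix']; uv=np.asarray(uv,float).reshape(-1,1,2)
    q=cv2.undistortPoints(uv,K,np.array([p['k1'],0,0,0,0])).reshape(-1,2)
    return np.c_[q,np.ones(len(q))]
def onplane(p,P,uv,z):
    d=rays(p,uv)@P[:3,:3].T; o=P[:3,3]
    return o+d*((z-o[2])/d[:,2])[:,None]
def cloud(p,P,d):
    v,u=np.mgrid[:384,:512]; r=rays(p,np.c_[u.ravel(),v.ravel()])
    return ((r*d.reshape(-1,1))@P[:3,:3].T+P[:3,3]).reshape(384,512,3)
def ymask(im):
    h=cv2.cvtColor(im,cv2.COLOR_RGB2HSV); return cv2.inRange(h,(22,150,120),(35,255,255))
E
python3 - <<'E'
from h import *
for n in('top','scene'):
    z=np.load(n+'0.npz'); im,d=z['im'],z['d']; p,P=cam(n); C=cloud(p,P,d)
    m=ymask(im); k,l,st,ce=cv2.connectedComponentsWithStats(m)
    for i in range(1,k):
        if 20<st[i,4]<2000: print(n,st[i],ce[i],onplane(p,P,[ce[i]],.0855)[0].round(4), np.median(C[l==i],axis=0).round(3))
    if n=='top':
        # height map, 0.1 m cells
        for xx in np.arange(.1,1.2,.1):
            print(round(xx,1),[ (lambda q: round(float(np.percentile(q,98)),2) if len(q)>3 else None)(C[(abs(C[...,0]-xx)<.05)&(abs(C[...,1]-yy)<.05)&(d>0)][:,2]) for yy in np.arange(.7,-.5,-.1)])
        # box top: points with z .07-.09 near pad
        c=onplane(p,P,[[297,203]],.0855)[0]
        q=C[(abs(C[...,2]-.08)<.012)&(np.hypot(C[...,0]-c[0],C[...,1]-c[1])<.12)&(d>0)]
        r=cv2.minAreaRect(q[:,:2].astype(np.float32)*1000); print(len(q),r,np.median(q[:,2]))
E
```

```text
top [216 127  13  14  70] [220.2 135.1] [0.7525 0.0681 0.0855] [0.749 0.072 0.083]
top [290 197  14  12 108] [296.32407407 202.52777778] [ 0.5263 -0.1892  0.0855] [ 0.526 -0.188  0.085]
0.1 [-0.73, 0.32, 0.66, 0.69, 0.71, 0.72, 0.73, 0.53, 0.02, 0.0, -0.73, -0.73]
0.2 [0.33, 0.47, 0.67, 0.68, 0.69, 0.65, -0.64, -0.64, -0.0, -0.65, -0.73, -0.73]
0.3 [0.32, 0.31, 0.31, 0.31, 0.01, 0.01, 0.01, 0.01, 0.03, 0.03, 0.01, 0.01]
0.4 [0.31, 0.32, 0.34, 0.33, 0.02, 0.01, 0.01, 0.01, 0.03, 0.03, 0.01, 0.01]
0.5 [0.3, 0.3, 0.33, 0.33, 0.01, 0.09, 0.08, 0.01, 0.08, 0.09, 0.02, 0.02]
0.6 [0.3, 0.3, 0.3, 0.31, 0.1, 0.09, 0.09, 0.01, 0.03, 0.09, 0.08, 0.01]
0.7 [0.14, 0.13, 0.13, 0.11, 0.1, 0.08, 0.09, 0.06, 0.39, 0.39, 0.39, 0.35]
0.8 [0.11, 0.12, 0.13, 0.11, 0.1, 0.05, 0.37, 0.45, 0.45, 0.45, 0.45, 0.45]
0.9 [0.11, 0.11, 0.12, 0.11, 0.1, 0.01, 0.4, 0.45, 0.45, 0.45, 0.34, 0.45]
1.0 [0.11, 0.11, 0.11, 0.11, 0.1, 0.03, 0.46, 0.46, 0.46, 0.44, 0.34, 0.45]
1.1 [0.19, 0.18, 0.11, 0.11, 0.1, 0.04, 0.4, 0.4, 0.37, 0.36, 0.33, 0.43]
1384 ((552.0645141601562, -199.46771240234375), (111.82628631591797, 146.70713806152344), 68.14168548583984) 0.0799294128787037
scene [266 156  14  11  81] [271.61728395 161.02469136] [0.7423 0.043  0.0855] [0.748 0.048 0.08 ]
scene [272 217  15  11 100] [279.05 221.6 ] [ 0.5252 -0.1929  0.0855] [ 0.525 -0.194  0.086]
```

```bash
python3 -m jog '[[[0,0,0,-1,0],[0,0,0,-1,0],[0,0,0,-1,0],[0,0,0,-1,0],[0,0,0,-0.8,0]]]'; python3 -m jog '[[[0,-0.91,-0.8,0,0],[0,-0.91,-0.8,0,0],[0,-0.91,-0.8,0,0],[0,-0.91,-0.8,0,0],[0,-0.91,-0.8,0,0],[0,-0.91,-0.8,0,0],[0,-0.91,-0.8,0,0],[0,-0.91,-0.8,0,0],[0,-0.91,-0.8,0,0],[0,-0.91,-0.8,0,0]]]'
```

```text
time: 0.72
position: [0.2043, 0.617, 0.416]
tool_rot: [0.5, 3.101, 0.001]
ft_force: [0.2, 0.4, -1.0]
grip_width: 0.517
time: 1.98
position: [0.4498, 0.1973, 0.4143]
tool_rot: [-0.5, -3.101, 0.0]
ft_force: [-0.1, 0.5, 0.4]
grip_width: 0.001
```

```bash
python3 -m jog '[[[0,-0.54,-0.96,0,0],[0,-0.54,-0.96,0,0],[0,-0.54,-0.96,0.5,0],[0,-0.54,-0.96,0.7,0],[0,-0.54,-0.96,0.7,0],[0,-0.54,-0.96,0.7,0],[0,-0.54,-0.96,0.7,0],[0,-0.54,-0.96,0.7,0],[0,-0.54,-0.9,0.7,0.75],[0,0,0,0,0]]]'
python3 - <<'E'
from h import *
s=get_state(); im,d=eyes.get_image('wrist'); p,P=cam('wrist',s)
cv2.imwrite('pics/w1.png',im[:,:,::-1]); C=cloud(p,P,d)
k,l,st,ce=cv2.connectedComponentsWithStats(ymask(im))
Rm=R.from_rotvec(s['tool_rot']).as_matrix()
print(s['position'],s['ft_force'],s['joint_positions'],Rm.round(3).tolist())
for i in range(1,k):
    if st[i,4]>150:
        w=onplane(p,P,[ce[i]],.0855)[0]; r=cv2.minAreaRect(onplane(p,P,np.argwhere(l==i)[:,::-1].astype(float),.0855)[:,:2].astype(np.float32)*1000)
        print(st[i],ce[i],w.round(4),np.median(C[l==i],axis=0).round(4),r,'tool delta/40mm',(Rm.T@(w-s['position'])/.04).round(2))
E
```

```text
time: 3.22
position: [0.5236, -0.1915, 0.2239]
tool_rot: [-0.611, -3.077, 0.004]
ft_force: [0.4, 0.6, 0.1]
grip_width: 0.006
[ 0.52362809 -0.19154299  0.2239339 ] [0.43736734 0.59253191 0.06971728] [-0.38669507  0.14713151  0.76302769  1.70281226 -0.10062959  1.33765524
  1.57356993] [[-0.924, 0.382, -0.005], [0.382, 0.924, -0.002], [0.004, -0.004, -1.0]]
[242 179  33  24 474] [257.84177215 191.2721519 ] [ 0.5265 -0.1909  0.0855] [ 0.5274 -0.1913  0.0858] ((525.872802734375, -190.4435272216797), (36.29853820800781, 26.8763427734375), 67.5662612915039) tool delta/40mm [-0.08  0.06  3.46]
```

View pics/w1.png

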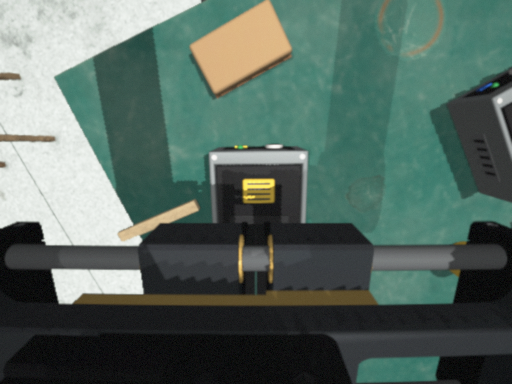

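The wrist picture shows the yellow pad at (258,191), square to the tool, about 3 mm from the TCP axis. I'll correct that offset, descend to about 9 mm above the pad, then press in small steps.

```bash
python3 -m jog '[[[0,-0.07,0.04,0.8,0],[0,0,0,0.8,0],[0,0,0,0.8,0],[0,0,0,0.5,0],[0,0,0,0.3,0],[0,0,0,0,0]]]'; python3 -m jog '[[[0,0,0,0.1,0],[0,0,0,0.08,0],[0,0,0,0,0]]]'
```

```text
time: 4.03
position: [0.5292, -0.1872, 0.0985]
tool_rot: [-0.6, -3.083, -0.0]
ft_force: [-0.4, 0.7, 0.1]
grip_width: 0.004
time: 4.4
position: [0.5292, -0.1877, 0.0914]
tool_rot: [0.602, 3.083, 0.0]
ft_force: [0.5, 0.5, 0.7]
grip_width: 0.003
```

```bash
python3 -m jog '[[[0,0.04,-0.1,0.06,0],[0,0,0,0.05,0],[0,0,0,0.04,0],[0,0,0,0,0]]]'; python3 -m jog '[[[0,0,0,0.04,0],[0,0,0,0.03,0],[0,0,0,0,0]]]'
```

```text
time: 4.9
position: [0.5258, -0.1911, 0.0855]
tool_rot: [-0.602, -3.083, 0.0]
ft_force: [-2.4, -0.4, 3.1]
grip_width: 0.003
time: 5.28
position: [0.5259, -0.191, 0.0824]
tool_rot: [-0.602, -3.083, 0.0]
ft_force: [-3.0, -0.9, 4.0]
grip_width: 0.004
```

```bash
python3 -m jog '[[[0,0,0,0.03,0],[0,0,0,0.02,0],[0,0,0,0,0]]]'; python3 -m jog '[[[0,0,0,0.03,0],[0,0,0,0.0,0]]]'
```

```text
time: 5.65
position: [0.5261, -0.1909, 0.0806]
tool_rot: [-0.602, -3.083, 0.0]
ft_force: [-3.3, -1.1, 4.5]
grip_width: 0.006
time: 5.9
position: [0.5262, -0.1909, 0.0802]
tool_rot: [-0.602, -3.083, -0.001]
ft_force: [-5.5, -0.4, 11.4]
grip_width: 0.005
```

The force jumped to 11 N, so the pad is at its stop. Now I'll take the hand up and away.

```bash
python3 -m jog '[[[0,0,0,-0.5,0],[0,0,0,-1,0],[0,0.5,0,-1,0],[0,0.5,0,-1,0],[0,0.5,0,-1,0],[0,0.2,0,-0.8,0],[0,0,0,0,0],[0,0,0,0,0],[0,0,0,0,0],[0,0,0,0,0]]]'
python3 - <<'E'
from h import *
s=get_state(); print(s['time'],s['position'],s['ft_force'])
for n in('wrist','scene','top'):
    im,d=eyes.get_image(n); np.savez(n+'2.npz',im=im,d=d); p,P=cam(n,s)
    if n!='top': cv2.imwrite(f'pics/{n}2.png',im[:,:,::-1] if n=='wrist' else cv2.resize(im[80:320,130:400,::-1],None,fx=2.5,fy=2.5))
    C=cloud(p,P,d); k,l,st,ce=cv2.connectedComponentsWithStats(ymask(im))
    for i in range(1,k):
        if 30<st[i,4]<3000: print(n,st[i],ce[i].round(),np.median(C[l==i],axis=0).round(3))
E
```

```text
time: 7.15
position: [0.4629, -0.1651, 0.2904]
tool_rot: [-0.601, -3.082, 0.001]
ft_force: [-0.5, 0.4, -0.5]
grip_width: 0.002
7.15 [ 0.46292319 -0.16511895  0.29043776] [-0.47958322  0.36342569 -0.54448738]
wrist [427 271  31  33 714] [443. 286.] [0.742 0.047 0.075]
scene [266 156  16  14 116] [273. 161.] [0.749 0.042 0.08 ]
top [ 418    0   94   32 2203] [471.  14.] [ 1.597 -1.186 -0.75 ]
top [216 126  13  16  78] [221. 136.] [0.749 0.069 0.083]
```

View pics/scene2.png

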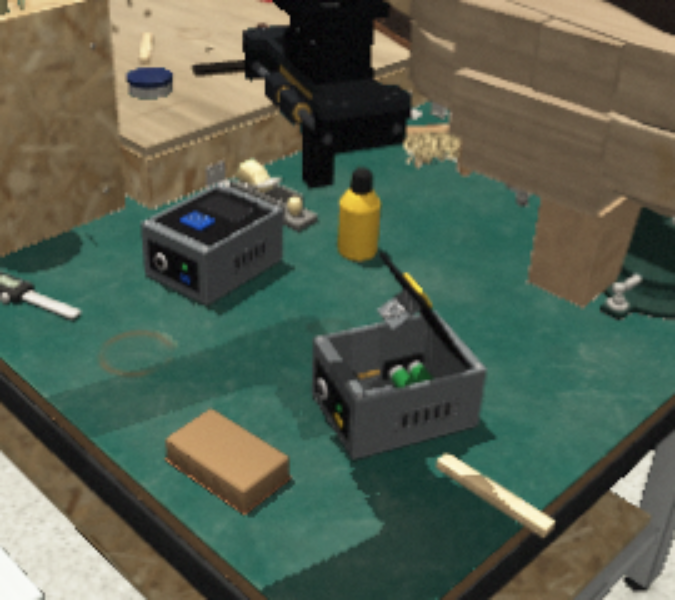

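View pics/wrist2.png

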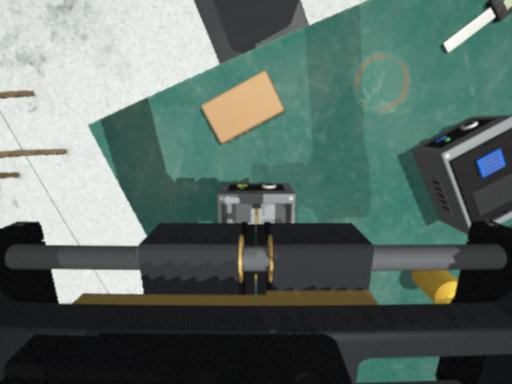

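The scene crop shows the hatch standing open: the pad is edge-on at (417,290) and the green cells are visible at (408,375). The blue-pad box is shut at (198,218), and the hand is clear. The wrist view shows the open case at (257,205). I'll wait a second and check that the hatch stays open and nothing has moved.

```bash
python3 -m jog '[[[0,0,0,0,0],[0,0,0,0,0],[0,0,0,0,0],[0,0,0,0,0],[0,0,0,0,0],[0,0,0,0,0],[0,0,0,0,0],[0,0,0,0,0],[0,0,0,0,0]]]'
python3 - <<'E'
from h import *
s=get_state(); im,d=eyes.get_image('scene'); z=np.load('scene2.npz'); a=np.load('scene0.npz')
p,P=cam('scene'); c=slice(225,262),slice(254,270)
print(s['time'],'box region change vs last',np.abs(im[170:300,250:340].astype(int)-z['im'][170:300,250:340]).mean())
C=cloud(p,P,d); q=C[170:250,270:330].reshape(-1,3); b=q[np.hypot(q[:,0]-.58,q[:,1]+.21)<.12]; print('hatch top z',b[:,2].max())
# shift of box front face / fuse box / others between start and now
for n,(r0,r1,c0,c1) in dict(boxfront=(222,262,252,272),fuse=(150,205,183,245),block=(240,290,190,250),dowel=(258,298,300,355),caliper=(182,212,105,165),bottle=(145,188,262,286)).items():
    t=cv2.cvtColor(a['im'],cv2.COLOR_RGB2GRAY)[r0:r1,c0:c1]; g=cv2.cvtColor(im,cv2.COLOR_RGB2GRAY)[r0-6:r1+6,c0-6:c1+6]
    m=cv2.matchTemplate(g,t,cv2.TM_CCOEFF_NORMED); _,v,_,l=cv2.minMaxLoc(m); print(n,'shift px',l[0]-6,l[1]-6,'score',round(v,3))
E
```

```text
time: 8.43
position: [0.4632, -0.1652, 0.2914]
tool_rot: [0.601, 3.083, 0.0]
ft_force: [-0.2, 0.4, -0.2]
grip_width: 0.009
8.425 box region change vs last 1.8831908831908832
hatch top z 0.1757862527352575
boxfront shift px 0 0 score 0.796
fuse shift px 0 0 score 0.997
block shift px 0 0 score 0.992
dowel shift px 0 0 score 0.91
caliper shift px 0 0 score 0.998
bottle shift px 0 0 score 0.963
```

```bash
python3 -c "from bench import job; print(job.close_job())"
```

```text
the job is handed in; nothing more can be done
None
```

The battery box hatch is open and staying open. I pressed its yellow pad once with the shut fingertips, and the hatch sprang up by itself after I took the hand away. The job was handed in at about 8.5 s of the 32 s allowed.

- **Press:** the pad gave at about 4 N. The last reading, at its stop, was about 11 N upward with up to 5.5 N sideways, so the final step pushed a little harder than the roughly 5 N needed.
- **Hatch:** more than a second after I let go, its top edge measured 0.176 m above the bench, which matches fully open. The battery cells were in view.
- **Surroundings:** the fuse box is still shut. Image matching against the start picture showed no shift for it, the sanding block, dowel, caliper or bottle. I did not match the block plane, but it was never near the hand.
- **Weaker check:** the battery box's front also showed no shift, but its match score was only 0.80, probably because the shadows and open hatch changed how it looks.
- **Hand:** it is about 0.2 m above the box and touching nothing, with the force back to about 0 N.

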